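# Set up a load cell for a point-load test

### The arm

A 6-joint arm with a two-finger parallel gripper is mounted at the origin on the work surface. World frame = base frame: x ahead of the robot, y to its left, z up, the work surface at z = 0. Lengths are in m, angles in rad, forces in N, time in s.
With the tool pointing down it reaches from about 0.3 to 0.75 m from the base axis. Payload 8.5 kg.
Tool frame: the origin (TCP) lies at the very end of the fingers, on their centre line; the grasp point (between the pads) lies 19 mm behind it (manip.grasp_offset is the distance from the TCP to the grasp point, in m); z points along the fingers, y is the line along which they close (so a half turn about z gives the same grasp; the last joint's range is limited). The gripper opens to 85 mm and grips with 20 to 120 N. Pads are 22 mm wide; open, the fingers measure 114 mm over their backs; the gripper's body (76 mm by 85 mm) begins 54 mm behind the grasp point. The pads swing forward as they close: fully open they stand 13 mm farther back than shut.
Start: joints at [1.05, 0.381, 1.297, -0, 1.464, -0.215], TCP at [0.166, 0.524, 0.231] pointing down, gripper open.
Joint ranges: [-3.11, 3.11], [-0.89, 2.33], [0.22, 2.48], [-1.42, 4.56], [0.17, 2.85], [-2.88, 2.88]. Speed limits (rad/s): [2.39, 2.39, 3.14, 3.14, 3.14, 3.14].

### API

Orientations are given as a unit quaternion [x, y, z, w].
In Python, from workcell import status, imaging, finish_job, manip gives the robot as it stands.
- The arm moves only by the tool arm_command, never from a script. Its argument "commands" is text: rows parted by semicolons, each of 5 numbers parted by spaces: the closure, from -1 (fully open) to 1 (shut), so that 0 is half open, then the shift along the tool's x, y, z in mm, then the turn about the tool's z in rad. A call has 1 to 5 rows; each row is the pose to reach, as a shift and turn from the pose commanded when the call began, along the tool's axes at that moment; what a row does not reach only later rows make up. A row lasts 1/8 s, in which the tool goes at most 62.5 mm and 10.7 degrees, less where a joint would pass 70% of its speed; a pose out of reach is approached as far as the arm can. A call with a gripper value outside its range is refused whole. The fingers move at their own pace and stop on an object; "squeeze" is the grip in N (left out, the last holds). Time passes only in rows, so rows that repeat a pose let the fingers close. It gives the time, the measured TCP pose, the force, the opening and the grip force at its end, in the units of the state.
- status.sense(): the state, without advancing time (a new reading comes with each control period).
- imaging.capture(name): name is "scene" or "top" or "wrist"; returns a dict with "color" (384x512x3 uint8, red, green, blue), "z_map" (384x512 float32, m along the optical axis (not along the pixel's ray), 0 where there is no reading), "mtx" (3x3 intrinsics, pixels), "world_from_camera" (4x4, takes a point from camera to world coordinates). Camera axes: x right, y down, z forward; pixel columns grow to the right and rows downward; lengths in m; the calibration is good to about 2 mm. A picture is of the moment at which its call begins.
- finish_job(): hands the job in; it is judged then, once.
The state is a dict: "time": time; "qpos": joint angles; "joint_velocities": joint speeds; "joint_efforts": joint torques, N m; "tcp_pos": TCP position; "eef_rot": TCP orientation; "wrist_force": force on the tool from outside, world axes, zero at the start; "torque": the same for the moment, N m; "grip_width": finger opening in m; "grasp_force": force on a finger pad.
Only numpy, scipy, OpenCV 4.12 (cv2) and the standard library are available. Lean on these libraries where they do the work, as an engineer would, in place of code of your own. Each camera call takes 0.05 s, during which the arm holds its last target. There are 200 camera calls.

### The job

Take the loose black dust cap off the load cell and set it, knob up, flat in the shallow round dish. Then pick the loading head that ends in a cone point out of the tilted accessory bin and stand it, point up, centred on top of the load cell. Leave the other fittings in their places in the bin and everything else on the bench where it is.

Things in the scene. Friction and masses are not known exactly. Their poses are not given: they have to be found in the camera images.
- bin: Grey metal bin, fixed, 310 wide (y) x 230 along the slope, walls 45 high, 5 thick. Its floor slopes 35 degrees, low side to the robot (-x). Origin: middle of the floor's top face, 90 above the bench; frame upright (z up), yawed only. The three loading heads stand in a row across its middle, about 88 apart, in any order, against a rib 8 high. Bar along the low wall; collar and plate higher up.
- cone_head: Loading head to fetch, steel, 72 tall, 400 g: a round foot 60 dia x 10 high, from which a stem 30 dia rises; stem straight from 12 to 44 above the underside, then tapering to a point 7 wide at 72. Origin: centre of the foot's underside; z along its axis to the point. In the bin it stands square on the sloping floor, so it leans 35 degrees towards the robot.
- ball_head: Loading head left in the bin: a round foot 60 dia x 10 high, from which a stem 30 dia rises to a ball 40 dia, 74 tall. Origin as for cone_head.
- flat_head: Loading head left in the bin: a round foot 60 dia x 10 high, from which a stem 30 dia rises to a flat disc 48 dia x 10, 60 tall. Origin as for cone_head.
- bar: Steel round bar 25 dia x 180 long lying across the bin along its low wall. Origin: middle of its underside (the floor side as built); its y axis along the bar.
- collar: Steel collar 56 outside, 28 bore, 24 high, lying in the upper part of the bin. Origin: centre of its underside.
- plate: Dark steel plate 50 x 90 x 18 lying in the upper part of the bin. Origin: centre of its underside.
- cell: Load cell, fixed: square base plate 110 x 110 x 12, a steel body 72 dia up to 52 and 62 dia up to its flat top at 85; small black connector on one side. Origin: centre of the base plate's underside, on the bench.
- cell_top (a point): Centre of the load cell's flat top (62 dia), 85 above the bench.
- cap: Loose black plastic dust cap, 60 g, sitting over the load cell's top: cup 72 dia outside, 66 inside, 30 high, mouth down (it covers the upper 25 of the cell), with a knob 26 dia x 28 high standing on it, so 58 in all. Origin: centre of its lower rim; z up towards the knob. On the cell its rim is 60 above the bench.
- dish: Shallow round aluminium dish, fixed, 120 dia at the rim, 15 high, wall 4, inner floor about 96 dia, 5 above the bench. Origin: centre of its underside on the bench.
- wrench: Bystander: wrench lying on the bench, about 180 long. Origin on its underside.
- core: Bystander: grey rock core 54 dia x 100 tall, standing. Origin: centre of its underside.
- tin: Bystander: aluminium sample tin 68 dia x 50 tall. Origin: centre of its underside.
- weight: Bystander: brass weight with knob, 64 dia x 78 tall. Origin: centre of its underside.
Not all that is in view belongs to the job. Leave any blue or turquoise look-alike of the cap alone.

How it is judged:
On the way, in this order (a step that is already met when the one before it is completed fails the run):
1. the dust cap stands knob up in the dish, while the cone head is not yet on the load cell (horizontal distance between cap and dish below 0.022 m and z of cap in the frame of dish below 0.012 m and angle between cap's own z axis and vertical below 0.12 rad and linear speed of cap below 0.02 m/s and distance between cone_head and cell_top above 0.05 m), for 0.2 s.
2. the cone head stands point up on the load cell (horizontal distance between cone_head and cell_top below 0.01 m and z of cone_head in the frame of cell_top between -0.004 and 0.004 m and angle between cone_head's own z axis and vertical below 0.08 rad and linear speed of cone_head below 0.02 m/s), for 0.2 s.
At the end, for the whole second after the job is handed in: Cap in the dish, knob up within 7 degrees, rim under 12 mm above the dish's underside, within 22 mm of its centre; cone head on the load cell, upright within 4.5 degrees, foot within 4 mm of the top's height and 10 mm of its centre; both at rest (under 20 mm/s) (all of step 2 and horizontal distance between cap and dish below 0.022 m and z of cap in the frame of dish below 0.012 m and angle between cap's own z axis and vertical below 0.12 rad and linear speed of cap below 0.02 m/s); the robot touches nothing.
It fails at once if another fitting in the bin shifted by more than 30 mm (distance of any of ball_head, flat_head, bar, collar, plate from where it was at the start of the episode above 0.03 m).
It fails at once if a thing on the bench shifted by more than 30 mm (distance of any of wrench, core, tin, weight from where it was at the start of the episode above 0.03 m).
It also fails if it takes over 54 s, if anything falls off the work surface, if the arm or the gripper's body presses on something with over 40 N, if the wrist force passes 120 N, or if a joint passes its speed limit or range.

## Working session

There is one attempt and no reset: what is moved stays moved. The work goes in short steps, Python scripts to look and compute and a tool call to move; the robot and the scene stay as the last step left them, time stands still between calls to the robot, and variables do not carry over. Pictures are saved under pics/ and viewed, at most 10 in all, crops included, and the job is handed in when it is done.

Besides the shell and the picture viewer there is one more tool, called as a command line: name --argument value ..., lists and objects as JSON in quotes. arm_command: Moves the arm, as the interface text tells. Its arguments: {"type":"object","properties":{"commands":{"type":"string"},"squeeze":{"type":"number"}},"required":["commands"]}

```bash
ls; mkdir -p pics; cat > h.py <<'E'
import numpy as np, cv2
from workcell import status, imaging, finish_job, manip
def cap(n):
    c=imaging.capture(n); z=c["z_map"]; K=c["mtx"]; T=c["world_from_camera"]
    v,u=np.indices(z.shape)
    p=np.stack([(u-K[0,2])/K[0,0]*z,(v-K[1,2])/K[1,1]*z,z],-1)
    P=p@T[:3,:3].T+T[:3,3]; P[z==0]=np.nan
    return c["color"],P,c
E
python3 - <<'E'
from h import *
for n in("scene","top"):
    col,P,c=cap(n); cv2.imwrite(f"pics/{n}0.png",cv2.resize(col[:,:,::-1],None,fx=1.5,fy=1.5)); np.savez(f"{n}0.npz",col=col,P=P)
    print(n,c["world_from_camera"].round(3).tolist())
print(status.sense(),manip.grasp_offset)
E
```

```text
pics
scene [[-0.154, 0.615, -0.773, 1.238], [0.988, 0.101, -0.116, 0.102], [0.006, -0.782, -0.623, 0.666], [0.0, 0.0, 0.0, 1.0]]
top [[0.024, -0.992, 0.125, 0.442], [-1.0, -0.023, 0.013, -0.009], [-0.01, -0.125, -0.992, 1.156], [0.0, 0.0, 0.0, 1.0]]
{'time': 0.1, 'qpos': array([ 1.04971546e+00,  3.81135400e-01,  1.29814345e+00,  2.96126233e-05,
        1.46362235e+00, -2.15329032e-01]), 'joint_velocities': array([-0.00212064, -0.00038692, -0.00161473, -0.00143149, -0.00042347,
       -0.00235173]), 'joint_efforts': array([ 3.74980766e-03, -4.49219620e+01, -2.31656653e+01, -1.77870193e-04,
        3.62566687e-03,  3.38913128e-05]), 'tcp_pos': array([0.16543427, 0.5242594 , 0.23078389]), 'eef_rot': array([ 1.52282676e-01,  9.88336764e-01, -6.05121321e-04, -2.49233332e-04]), 'wrist_force': array([0.97450435, 0.84708357, 0.03307856]), 'torque': array([ 0.01000153,  0.01923168, -0.00783475]), 'grasp_force': 0.0, 'grip_width': 0.08500572316830078} 0.0187
```

View pics/scene0.png

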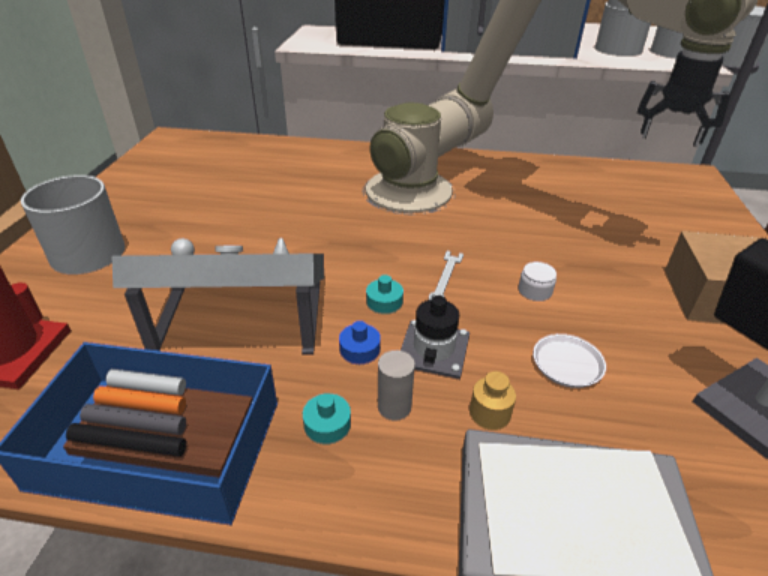

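View pics/top0.png

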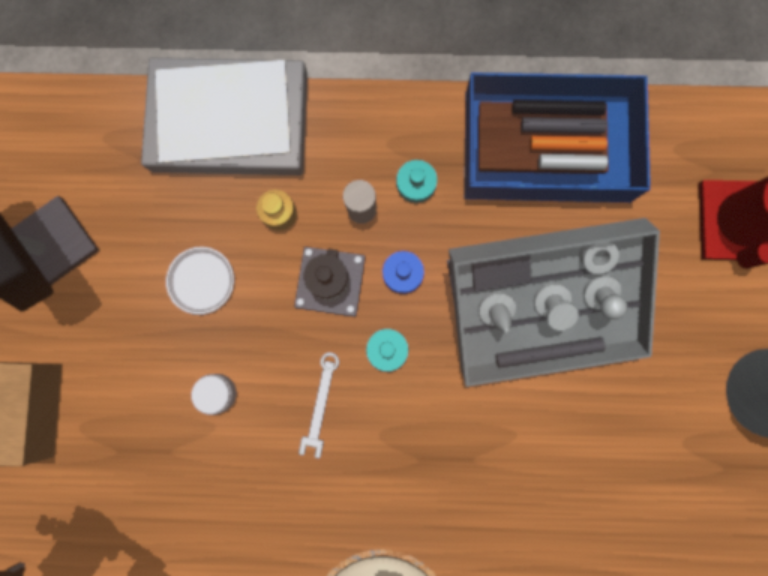

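The scene shows the black cap on the cell at about (437,318), the dish at (569,360), and a point and a ball above the bin's near edge. In the top view the cell and cap are at (325,276) and the dish at (200,281). The heads are at (502,315), (560,310) and (608,300), and the blue/teal look-alikes are at (403,271), (387,350) and (417,181).

Candidates in the top view:
- (502,315) tapers to a point, so it looks like the cone head.
- (560,310) ends in a disc.
- (608,300) ends in a ball.

I'll confirm this with an enlarged crop and measure.

```bash
python3 - <<'E'
from h import *
d=np.load("top0.npz"); col,P=d["col"],d["P"]
cv2.imwrite("pics/crop1.png",cv2.resize(col[140:262,195:445,::-1],None,fx=3.2,fy=3.2,interpolation=cv2.INTER_CUBIC))
def circ(m,name):
    q=P[m]; c,r=cv2.minEnclosingCircle(q[:,:2].astype(np.float32)); print(name,len(q),np.array(c).round(4),"r",round(r,4),"med",np.median(q,0).round(4))
z=P[...,2]
def roi(u,v,r):
    vv,uu=np.indices(z.shape); return (np.hypot(uu-u/1.5,vv-v/1.5)<r)
circ(roi(325,276,20)&(z>.112),"knob"); circ(roi(325,276,25)&(z>.085)&(z<.098),"captop")
circ(roi(200,281,27)&(z>.011)&(z<.02),"dishrim"); circ(roi(200,281,18)&(z<.009),"dishfloor")
circ(roi(360,200,16)&(z>.09),"core"); circ(roi(275,208,16)&(z>.06),"weight")
# bin floor plane: rotate-fit
m=np.zeros(z.shape,bool); m[150:255,300:440]=1
B=P[m&(z>.02)]
# bin outline in xy of floor plane: RANSAC
rng=np.random.default_rng(0);best=0
for _ in range(800):
    a,b,c=B[rng.choice(len(B),3,False)]; n=np.cross(b-a,c-a); L=np.linalg.norm(n)
    if L<1e-6: continue
    n/=L; n*=np.sign(n[2]); k=(abs((B-a)@n)<.003).sum()
    if k>best: best=k;N=n;A=a
I=B[abs((B-A)@N)<.003]; A=I.mean(0); N=np.linalg.svd(I-A,full_matrices=False)[2][2]; N*=np.sign(N[2])
print("floor n",N.round(3),"tilt",np.degrees(np.arccos(N[2])).round(1),"yaw",np.degrees(np.arctan2(-N[1],-N[0])).round(1),best)
s=np.array([N[0],N[1],0]);s/=-np.linalg.norm(s); ex=s; ey=np.cross([0,0,1],ex); eu=np.cross(ey,N)
h=(B-A)@N; 
for lo,hi in((.055,.08),(.03,.05),(.006,.014)):
  q=B[(h>lo)&(h<hi)]; X=(q-A)@np.stack([eu,ey]).T
  print(lo,[ (x*1000).round().tolist() for x in np.percentile(X,[0,25,50,75,100],axis=0)])
T=B[(h>.048)&(h<.08)]; X=(T-A)@np.stack([eu,ey]).T; X=X[abs(X[:,0])<.04]; hh=(T-A)@N; hh=hh[abs(((T-A)@eu))<.04]
o=np.argsort(X[:,1])
for i in o[::3]: print((X[i]*1000).round(),(hh[i]*1000).round())
print("A",A.round(4),"h0 z",A[2])
E
```

```text
knob 89 [0.5743 0.1045] r 0.0128 med [0.5742 0.1048 0.1185]
captop 562 [0.5745 0.1046] r 0.036 med [0.5727 0.1027 0.0905]
dishrim 299 [0.5707 0.3332] r 0.06 med [0.5781 0.3447 0.0145]
dishfloor 966 [0.5689 0.3342] r 0.0494 med [0.569  0.3341 0.0051]
core 375 [0.7075 0.052 ] r 0.0271 med [0.7065 0.0522 0.1006]
weight 164 [0.6966 0.2001] r 0.0183 med [0.6954 0.2    0.078 ]
floor n [-0.566 -0.105  0.818] tilt 35.1 yaw 10.5 4175
0.055 [[-12.0, -97.0], [7.0, -72.0], [15.0, -8.0], [23.0, 10.0], [36.0, 103.0]]
0.03 [[-107.0, -152.0], [-98.0, -122.0], [24.0, -12.0], [124.0, 94.0], [129.0, 159.0]]
0.006 [[-103.0, -148.0], [-11.0, -71.0], [24.0, 1.0], [51.0, 78.0], [129.0, 159.0]]
[  -5. -149.] 48.0
[  16. -100.] 54.0
[ 15. -96.] 66.0
[ 12. -94.] 69.0
[ 26. -93.] 60.0
[ 22. -92.] 68.0
[  5. -92.] 71.0
[  9. -91.] 72.0
[ 26. -91.] 60.0
[  2. -90.] 69.0
[ 28. -89.] 58.0
[ 20. -89.] 71.0
[ 17. -89.] 72.0
[ 10. -88.] 73.0
[  1. -87.] 71.0
[ 10. -86.] 72.0
[ 25. -86.] 61.0
[ 30. -85.] 55.0
[  7. -85.] 75.0
[ -5. -85.] 65.0
[  2. -84.] 72.0
[  6. -83.] 74.0
[  3. -83.] 69.0
[ 12. -83.] 75.0
[ 23. -8
[... 2384 characters left out ...]
.] 52.0
[ 6. 20.] 60.0
[15. 20.] 61.0
[26. 20.] 56.0
[23. 21.] 57.0
[14. 21.] 59.0
[12. 22.] 61.0
[ 7. 22.] 61.0
[ 7. 23.] 56.0
[14. 24.] 58.0
[15. 25.] 54.0
[15. 82.] 56.0
[11. 83.] 58.0
[17. 84.] 54.0
[16. 85.] 60.0
[20. 87.] 57.0
[21. 87.] 51.0
[21. 88.] 55.0
[12. 89.] 74.0
[22. 89.] 60.0
[17. 91.] 73.0
[22. 91.] 56.0
[20. 91.] 56.0
[16. 92.] 68.0
[13. 93.] 70.0
[19. 93.] 64.0
[15. 94.] 65.0
[25. 94.] 50.0
[ 9. 95.] 68.0
[19. 95.] 54.0
[ 6. 96.] 63.0
[21. 96.] 48.0
[11. 96.] 67.0
[18. 97.] 61.0
[18. 98.] 55.0
[17. 99.] 58.0
[12. 99.] 59.0
[19. 99.] 52.0
[ 13. 101.] 55.0
[ 17. 101.] 49.0
[ 14. 102.] 52.0
[ 15. 103.] 57.0
[ 17. 156.] 49.0
A [ 0.5375 -0.2667  0.0842] h0 z 0.08418334664867633
```

View pics/crop1.png

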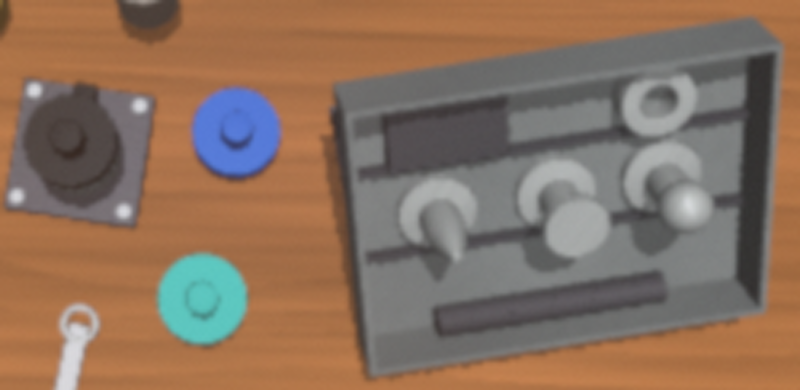

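The crop shows the cone point on the left head (440,225), a flat disc at (575,225) and a ball at (685,200). The left head is the one to fetch. The black cap is on the cell at (70,145) and the look-alikes are blue and teal. The measured heights and radii agree with the sizes given. Next I'll work out the moves.

```bash
cat >> h.py <<'E'
from scipy.spatial.transform import Rotation as R
def go(t,ydir=None):
    s=status.sense(); r=R.from_quat(s["eef_rot"]).as_matrix()
    d=r.T@(np.array(t)-s["tcp_pos"])*1000; a=0
    if ydir is not None:
        q=r.T@np.array([*ydir,0]); a=np.arctan2(-q[0],q[1]); a=(a+np.pi/2)%np.pi-np.pi/2
    print("t",round(s["time"],2),"tcp",s["tcp_pos"].round(4),"shift",d.round(1),"turn",round(a,3),"q",s["qpos"].round(2),"w",round(s["grip_width"],4),"F",s["wrist_force"].round(1))
E
python3 -c "
from h import *
go([.5744,.1046,.17],[0,1]); go([.5744,.1046,.0925])"
```

```text
t 0.1 tcp [0.1654 0.5243 0.2308] shift [-516.3 -277.    61. ] turn -0.306 q [ 1.05  0.38  1.3   0.    1.46 -0.22] w 0.085 F [1.  0.8 0. ]
t 0.1 tcp [0.1654 0.5243 0.2308] shift [-516.4 -276.9  138.5] turn 0 q [ 1.05  0.38  1.3   0.    1.46 -0.22] w 0.085 F [1.  0.8 0. ]
```

arm_command --commands "-1 -52 -28 0 0; -1 -105 -56 0 -0.1; -1 -158 -85 0 -0.2; -1 -210 -113 0 -0.306; -1 -260 -140 0 -0.306" --squeeze 40

```text
time: 0.72
tcp_pos: [0.3724, 0.3111, 0.2312]
eef_rot: [-0.001, 1.0, -0.0, -0.0]
wrist_force: [0.7, 0.4, -0.1]
grip_width: 0.0852
grasp_force: 0.0
```

```bash
python3 -c "
from h import *
go([.5744,.1046,.17],[0,1]); go([.5744,.1046,.0925])"
```

```text
t 0.72 tcp [0.3724 0.3111 0.2312] shift [-201.8 -206.7   61.1] turn 0.001 q [ 0.45  0.27  1.47  0.    1.41 -1.12] w 0.0852 F [ 0.7  0.4 -0.1]
t 0.72 tcp [0.3724 0.3111 0.2312] shift [-201.8 -206.7  138.6] turn 0 q [ 0.45  0.27  1.47  0.    1.41 -1.12] w 0.0852 F [ 0.7  0.4 -0.1]
```

arm_command --commands "-1 -42 -43 0 0; -1 -84 -86 10 0; -1 -126 -129 30 0; -1 -168 -172 45 0; -1 -202 -207 55 0"

```text
time: 1.35
tcp_pos: [0.5744, 0.1038, 0.1751]
eef_rot: [0.0, 1.0, 0.0, -0.001]
wrist_force: [0.4, 0.8, -0.1]
grip_width: 0.0854
grasp_force: 0.0
```

arm_command --commands "-1 0 0 0 0; -1 0 0 0 0"

```text
time: 1.6
tcp_pos: [0.573, 0.106, 0.1761]
eef_rot: [-0.0, 1.0, 0.0, -0.0]
wrist_force: [0.6, 0.9, 0.1]
grip_width: 0.0852
grasp_force: 0.0
```

```bash
python3 - <<'E'
from h import *
go([.5744,.1046,.0925],[0,1])
col,P,c=cap("wrist"); cv2.imwrite("pics/w1.png",col[:,:,::-1])
z=P[...,2]; print(np.nanmin(z),np.nanmax(z))
m=(z>.110)&(z<.124)&(np.hypot(P[...,0]-.574,P[...,1]-.105)<.03); q=P[m]
if len(q): print(len(q),cv2.minEnclosingCircle(q[:,:2].astype(np.float32)),np.median(q,0))
E
```

```text
t 1.6 tcp [0.573  0.106  0.1761] shift [-1.5 -1.4 83.6] turn 0.0 q [-0.02  0.48  1.3   0.    1.37 -1.59] w 0.0852 F [0.6 0.9 0.1]
-0.0019232833388623805 0.27807293197315713
863 ((0.575934886932373, 0.10463700443506241), 0.012914495542645454) [0.57431421 0.1050261  0.11920707]
```

arm_command --commands "-1 -2 -1 40 0; -1 -2 -1 75 0; -1 -2 -1 83 0; -1 -2 -1 83 0; 1 -2 -1 83 0" --squeeze 40

```text
time: 2.28
tcp_pos: [0.576, 0.105, 0.095]
eef_rot: [-0.0, 1.0, -0.0, 0.001]
wrist_force: [-0.3, -0.6, 0.0]
grip_width: 0.0696
grasp_force: 0.0
```

arm_command --commands "1 0 0 0 0; 1 0 0 0 0; 1 0 0 0 0; 1 0 0 0 0"

```text
time: 2.78
tcp_pos: [0.5757, 0.1047, 0.0939]
eef_rot: [-0.0, 1.0, -0.0, 0.001]
wrist_force: [-1.7, -1.0, 5.7]
grip_width: 0.0246
grasp_force: 39.2
```

arm_command --commands "1 0 0 -20 0; 1 0 0 -50 0; 1 0 0 -90 0; 1 0 0 -90 0"

```text
time: 3.28
tcp_pos: [0.5765, 0.1048, 0.1859]
eef_rot: [-0.0, 1.0, -0.0, 0.003]
wrist_force: [-0.5, -0.1, -1.3]
grip_width: 0.0244
grasp_force: 39.3
```

```bash
python3 -c "
from h import *
go([.570,.3337,.18])"
```

```text
t 3.27 tcp [0.5765 0.1048 0.1859] shift [  6.4 228.9   5.9] turn 0 q [-0.02  0.48  1.28  0.    1.39 -1.59] w 0.0244 F [-0.5 -0.1 -1.3]
```

arm_command --commands "1 1 55 0 0; 1 3 110 0 0; 1 5 165 0 0; 1 6 215 0 0; 1 6 229 0 0"

```text
time: 3.9
tcp_pos: [0.5682, 0.3362, 0.1814]
eef_rot: [-0.002, 1.0, -0.0, -0.001]
wrist_force: [0.4, -0.4, -1.3]
grip_width: 0.0247
grasp_force: 39.5
```

arm_command --commands "1 0 0 40 0; 1 0 0 85 0; 1 0 0 120 0; 1 0 0 135 0; 1 0 0 140 0"

```text
time: 4.53
tcp_pos: [0.5695, 0.3333, 0.0428]
eef_rot: [0.0, 1.0, -0.0, -0.0]
wrist_force: [1.0, -0.1, -1.1]
grip_width: 0.0246
grasp_force: 39.5
```

```bash
python3 -c "
from h import *
go([.570,.3337,.04])"
```

```text
t 4.53 tcp [0.5695 0.3333 0.0428] shift [-0.5  0.4  2.8] turn 0 q [ 0.35  0.74  1.21 -0.    1.19 -1.22] w 0.0246 F [ 1.  -0.1 -1.1]
```

arm_command --commands "1 0 0 2 0; 1 0 0 4 0; 1 0 0 4 0"

```text
time: 4.9
tcp_pos: [0.5696, 0.3338, 0.0399]
eef_rot: [-0.0, 1.0, 0.0, 0.0]
wrist_force: [-0.5, 0.0, -0.9]
grip_width: 0.025
grasp_force: 39.5
```

arm_command --commands "0.3 0 0 0 0; -0.6 0 0 0 0; -1 0 0 0 0; -1 0 0 0 0; -1 0 0 0 0"

```text
time: 5.52
tcp_pos: [0.5694, 0.3337, 0.0393]
eef_rot: [-0.0, 1.0, -0.0, -0.0]
wrist_force: [0.6, -0.2, -0.9]
grip_width: 0.0856
grasp_force: 0.0
```

arm_command --commands "-1 0 0 -30 0; -1 0 0 -80 0; -1 0 0 -140 0; -1 0 0 -190 0; -1 0 0 -190 0"

```text
time: 6.15
tcp_pos: [0.5704, 0.3342, 0.234]
eef_rot: [-0.0, 1.0, 0.002, 0.004]
wrist_force: [-0.3, -0.2, -0.4]
grip_width: 0.086
grasp_force: 0.0
```

```bash
python3 - <<'E'
from h import *
go([.570,.3337,.04])
col,P,c=cap("top"); z=P[...,2]; np.savez("top1.npz",col=col,P=P)
def circ(x,y,r,lo,hi,n):
    q=P[(z>lo)&(z<hi)&(np.hypot(P[...,0]-x,P[...,1]-y)<r)]
    print(n,len(q),(np.array(cv2.minEnclosingCircle(q[:,:2].astype(np.float32))[0]).round(4) if len(q) else 0),np.median(q,0).round(4))
circ(.57,.333,.03,.055,.08,"knob"); circ(.57,.333,.045,.03,.04,"captop");circ(.5745,.1046,.04,.08,.095,"cell")
# cone head: refine. frame
A=np.array([.5375,-.2667,.0842]);N=np.array([-.566,-.105,.818]);N/=np.linalg.norm(N)
ex=-np.array([N[0],N[1],0]);ex/=np.linalg.norm(ex);ey=np.cross([0,0,1],ex);eu=np.cross(ey,N)
for f in("top0.npz",):
    P=np.load(f)["P"]; D=P-A; u=D@eu;v=D@ey;h=D@N
    m=(abs(u-.015)<.045)&(abs(v-.092)<.045)
    print("eu",eu.round(3),"ey",ey.round(3))
    m2=m&(h>.007)&(h<.013); q=np.stack([u[m2],v[m2]],1); print("foot top",len(q),cv2.minEnclosingCircle(q.astype(np.float32)))
    for lo,hi in((.014,.03),(.03,.044),(.044,.055),(.055,.066),(.066,.076)):
        k=m&(h>lo)&(h<hi); print(lo,k.sum(),[(np.percentile(a[k],[0,10,50,90,100])*1e3).round() for a in(u,v)])
E
```

```text
t 6.15 tcp [0.5704 0.3342 0.234 ] shift [  2.   -1.1 194. ] turn 0 q [ 0.35  0.58  0.95  0.    1.6  -1.22] w 0.086 F [-0.3 -0.2 -0.4]
knob 87 [0.5685 0.3321] [0.5683 0.3317 0.063 ]
captop 459 [0.5685 0.3329] [0.5658 0.328  0.0355]
cell 480 [0.5745 0.1046] [0.5744 0.1042 0.0857]
eu [0.804 0.149 0.576] ey [-0.182  0.983  0.   ]
foot top 275 ((0.015840165317058563, 0.09392468631267548), 0.05829538032412529)
0.014 91 [array([ 9., 18., 26., 59., 60.]), array([ 49.,  70.,  94., 106., 124.])]
0.03 44 [array([ 3., 16., 23., 25., 27.]), array([ 78.,  81.,  95., 104., 107.])]
0.044 56 [array([ 4., 11., 20., 25., 25.]), array([ 77.,  83.,  96., 104., 106.])]
0.055 43 [array([ 5., 10., 16., 20., 23.]), array([ 82.,  84.,  94.,  99., 103.])]
0.066 19 [array([ 7.,  9., 13., 16., 18.]), array([87., 88., 92., 95., 97.])]
```

Cap is seated in the dish, with its rim about 5 mm up and within 2 mm of the centre. Next is the cone head.

```bash
python3 - <<'E'
from h import *
A=np.array([.5375,-.2667,.0842]);N=np.array([-.566,-.105,.818]);N/=np.linalg.norm(N)
ex=-np.array([N[0],N[1],0]);ex/=np.linalg.norm(ex);ey=np.cross([0,0,1],ex);eu=np.cross(ey,N)
b=A+.012*eu+.0925*ey; g=b+.034*N; print("base",b,"grip",g,"tip",b+.072*N)
go([g[0],g[1],.24],ey[:2])
E
```

```text
base [ 0.53027687 -0.17396176  0.09110614] grip [ 0.51103773 -0.17753086  0.11891112] tip [ 0.48953515 -0.18151985  0.14998728]
t 6.2 tcp [0.5696 0.3339 0.2309] shift [  58.7 -511.4   -9.9] turn -0.183 q [ 0.35  0.58  0.96  0.    1.6  -1.22] w 0.0859 F [-0.1 -0.3 -0.4]
```

arm_command --commands "-1 7 -56 -5 0; -1 13 -115 -10 0; -1 20 -175 -10 0; -1 27 -235 -10 0; -1 34 -295 -10 -0.1"

```text
time: 6.82
tcp_pos: [0.5344, 0.037, 0.2377]
eef_rot: [-0.051, 0.999, 0.0, -0.001]
wrist_force: [1.6, -0.4, 0.4]
grip_width: 0.0855
grasp_force: 0.0
```

arm_command --commands "-1 0 -56 0 0; -1 0 -110 0 -0.083; -1 0 -160 0 -0.083; -1 0 -210 0 -0.083; -1 0 -210 0 -0.083"

```text
time: 7.45
tcp_pos: [0.5559, -0.173, 0.237]
eef_rot: [-0.089, 0.996, 0.001, -0.002]
wrist_force: [-1.0, 0.9, -0.9]
grip_width: 0.0852
grasp_force: 0.0
```

arm_command --commands "-0.3 0 0 0 0; -0.3 0 0 0 0; -0.3 0 0 0 0"

```text
time: 7.82
tcp_pos: [0.5564, -0.1692, 0.2394]
eef_rot: [-0.092, 0.996, 0.0, -0.0]
wrist_force: [-0.1, 0.5, 0.5]
grip_width: 0.0557
grasp_force: 0.0
```

```bash
python3 - <<'E'
from h import *
go([.511,-.1775,.17],[-.182,.983])
col,P,c=cap("wrist"); cv2.imwrite("pics/w2.png",col[:,:,::-1]); np.savez("w2.npz",P=P)
A=np.array([.5375,-.2667,.0842]);N=np.array([-.566,-.105,.818]);N/=np.linalg.norm(N)
ex=-np.array([N[0],N[1],0]);ex/=np.linalg.norm(ex);ey=np.cross([0,0,1],ex);eu=np.cross(ey,N)
D=P-A; u=D@eu;v=D@ey;h=D@N
m=(abs(u-.015)<.03)&(abs(v-.092)<.03)
for lo,hi in((-.01,.005),(.007,.013),(.014,.03),(.03,.044),(.044,.055),(.055,.066),(.066,.08)):
    k=m&(h>lo)&(h<hi); print(lo,k.sum(),[(np.percentile(a[k],[0,10,50,90,100])*1e3).round(1).tolist() for a in(u,v,h)] if k.sum() else 0)
E
```

```text
t 7.83 tcp [ 0.5564 -0.1692  0.2394] shift [46.2  0.2 69.4] turn 0.002 q [-0.5   0.43  1.19  0.    1.52 -2.25] w 0.0557 F [-0.1  0.5  0.5]
-0.01 675 [[-15.0, -7.3, 38.3, 43.5, 45.0], [62.0, 64.4, 99.3, 120.3, 122.0], [-2.5, -1.1, -0.2, 1.3, 5.0]]
0.007 1394 [[-11.4, 1.9, 24.4, 37.1, 42.3], [62.3, 68.0, 91.2, 114.3, 120.9], [7.0, 9.2, 10.5, 11.7, 13.0]]
0.014 204 [[13.7, 19.9, 25.5, 27.3, 27.9], [76.2, 79.7, 90.7, 101.9, 105.8], [14.0, 16.2, 22.1, 28.3, 30.0]]
0.03 219 [[9.3, 19.1, 25.3, 27.2, 28.0], [76.3, 79.8, 92.1, 102.5, 105.9], [30.0, 31.4, 37.3, 42.9, 44.0]]
0.044 396 [[5.5, 13.5, 21.8, 25.5, 27.7], [76.6, 79.7, 91.2, 102.6, 105.6], [44.0, 44.9, 49.2, 53.8, 55.0]]
0.055 290 [[7.3, 13.0, 18.2, 21.3, 23.1], [80.8, 83.5, 91.2, 98.8, 100.7], [55.0, 55.9, 59.9, 64.6, 66.0]]
0.066 139 [[8.8, 11.0, 14.5, 17.2, 18.4], [85.4, 87.1, 91.2, 94.5, 96.1], [66.0, 67.0, 70.0, 72.0, 72.7]]
```

View pics/w2.png

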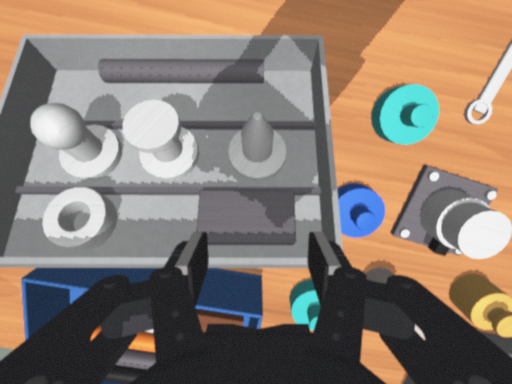

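The wrist view shows the cone head at (257,140), with free gaps on both sides for the fingers. Its axis agrees with the top view to about 1.5 mm.

arm_command --commands "-0.3 23 1 10 0; -0.3 45 1 30 0; -0.3 45 1 60 0; -0.3 45 1 90 0; -0.3 45 1 100 0" --squeeze 60

```text
time: 8.5
tcp_pos: [0.5115, -0.1768, 0.1381]
eef_rot: [-0.092, 0.996, 0.001, -0.001]
wrist_force: [-0.7, 0.7, -0.2]
grip_width: 0.0556
grasp_force: 0.0
```

```bash
python3 - <<'E'
from h import *
go([.5119,-.1787,.100],[-.182,.983])
E
```

```text
t 8.5 tcp [ 0.5115 -0.1768  0.1381] shift [-0.1 -2.  38.1] turn 0.001 q [-0.55  0.45  1.47  0.    1.22 -2.31] w 0.0556 F [-0.7  0.7 -0.2]
```

arm_command --commands "-0.3 0 -2 20 0; -0.3 0 -2 34 0; -0.3 0 -2 38 0; -0.3 0 -2 38 0; 0.2 0 -2 38 0"

```text
time: 9.12
tcp_pos: [0.5127, -0.1795, 0.102]
eef_rot: [-0.092, 0.996, -0.0, 0.001]
wrist_force: [-0.3, -0.6, 0.6]
grip_width: 0.0386
grasp_force: 0.0
```

arm_command --commands "1 0 0 0 0; 1 0 0 0 0; 1 0 0 0 0; 1 0 0 0 0"

```text
time: 9.62
tcp_pos: [0.5126, -0.1795, 0.1022]
eef_rot: [-0.091, 0.996, -0.0, 0.001]
wrist_force: [-2.5, 0.6, 6.7]
grip_width: 0.0285
grasp_force: 59.7
```

arm_command --commands "1 0 0 -20 0; 1 0 0 -50 0; 1 0 0 -90 0; 1 0 0 -130 0; 1 0 0 -130 0"

```text
time: 10.25
tcp_pos: [0.5131, -0.1798, 0.2337]
eef_rot: [-0.092, 0.996, -0.002, 0.002]
wrist_force: [1.3, 0.2, -4.1]
grip_width: 0.0285
grasp_force: 60.0
```

```bash
python3 - <<'E'
from h import *
go([.5745-.015,.1046,.2],[0,1])
col,P,c=cap("wrist"); cv2.imwrite("pics/w3.png",col[:,:,::-1])
E
```

```text
t 10.25 tcp [ 0.5131 -0.1798  0.2337] shift [-97.3 271.3  33.1] turn 0.183 q [-0.55  0.37  1.31 -0.    1.46 -2.31] w 0.0285 F [ 1.3  0.2 -4.1]
```

View pics/w3.png

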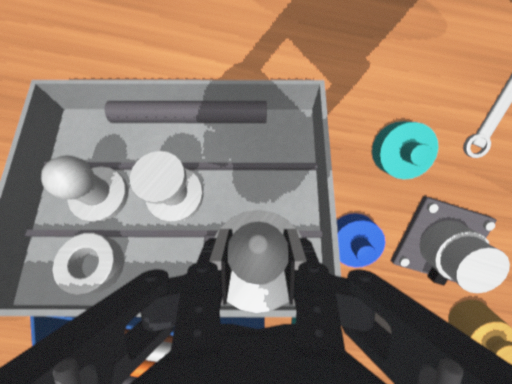

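The cone head is held at about (258,250), and the other fittings are still in place. I'll measure its tilt in the grip.

```bash
cat > tilt.py <<'E'
from h import *
def meas(n):
    _,P,_=cap(n); s=status.sense(); r=R.from_quat(s["eef_rot"]).as_matrix()
    L=(P-s["tcp_pos"])@r*1000   # tool frame mm
    m=(abs(L[...,1])<14)&(abs(L[...,0])<50)&(L[...,2]<45)&(L[...,2]>-45); q=L[m]
    print(n,len(q))
    for z0 in range(-45,45,6):
        k=q[(q[:,2]>=z0)&(q[:,2]<z0+6)]
        if len(k)>3: print(z0,len(k),"x",np.percentile(k[:,0],[0,10,50,90,100]).round(1),"y",np.median(k[:,1]).round(1))
E
python3 -c "
from tilt import *
meas('wrist');meas('scene');meas('top')"
```

```text
wrist 4609
-45 891 x [-12.5   2.4  10.2  22.2  25.2] y 0.5
-39 955 x [-12.   -3.4   5.1  20.3  23.3] y 0.5
-33 461 x [-11.   -0.6  10.8  20.5  22. ] y 7.4
-27 220 x [-12.   -2.8  16.1  19.9  20.7] y 3.2
-21 99 x [-37.5 -36.1  15.1  18.8  19.3] y 0.6
-15 1090 x [-38.8 -35.4 -30.9 -26.5  10.1] y -0.2
-9 322 x [-28.9 -26.4 -24.2 -21.    9.7] y 5.8
9 262 x [-0.2  2.4  5.2  6.7  8.1] y 3.5
15 309 x [ 4.   6.4  8.2 10.1 11. ] y -0.8
scene 297
-45 22 x [ 2.2  5.3 12.3 18.  18.7] y 0.5
-39 32 x [-7.3 -1.7  5.  10.1 15.4] y 1.6
-33 40 x [-11.1  -7.3  -3.4   4.7   9.6] y 0.4
-27 29 x [-12.1 -10.6  -9.2  -4.7  -1. ] y -0.6
-21 32 x [-19.  -15.9 -12.5  -8.4  -7.4] y 1.4
-15 46 x [-41.9 -37.  -17.7 -12.3 -10.8] y 1.1
-9 66 x [-44.  -41.9 -35.1 -18.  -12.3] y 1.2
-3 8 x [-38.9 -37.  -16.9 -12.7 -10.7] y 11.9
3 11 x [-32.  -31.8 -30.8 -28.3 -27.5] y 0.9
21 8 x [-3.4 -2.7 -1.2 -0.3  0.8] y -4.2
top 0
```

```bash
python3 -c "
from h import *
go([.5657,.103,.2])"
```

```text
t 10.45 tcp [ 0.5117 -0.179   0.2295] shift [-104.5  267.4   29.9] turn 0 q [-0.56  0.37  1.32 -0.    1.46 -2.31] w 0.0288 F [-0.4  0.4 -4.5]
```

arm_command --commands "1 -20 48 0 0; 1 -41 100 0 0; 1 -62 155 0 0; 1 -83 210 0 0; 1 -104 267 10 0"

```text
time: 11.08
tcp_pos: [0.566, 0.1039, 0.2203]
eef_rot: [-0.091, 0.996, -0.0, -0.0]
wrist_force: [0.9, 0.0, -3.9]
grip_width: 0.0287
grasp_force: 60.2
```

arm_command --commands "1 0 0 20 0; 1 0 0 50 0; 1 0 0 80 0; 1 0 0 90 0; 1 0 0 90 0"

```text
time: 11.7
tcp_pos: [0.5658, 0.102, 0.1308]
eef_rot: [-0.091, 0.996, 0.0, -0.001]
wrist_force: [0.2, -1.1, -3.0]
grip_width: 0.0284
grasp_force: 60.5
```

```bash
python3 -c "
from tilt import *
go([.5657,.103,.111]); meas('scene')
c=imaging.capture('scene')['color'];cv2.imwrite('pics/s2.png',cv2.resize(c[130:290,220:420,::-1],None,fx=3,fy=3))"
```

```text
t 11.7 tcp [0.5658 0.102  0.1308] shift [-0.1  1.  19.8] turn 0 q [-0.03  0.51  1.38  0.    1.25 -1.78] w 0.0284 F [ 0.2 -1.1 -3. ]
scene 321
-45 18 x [10.5 11.5 16.  20.9 21.7] y -1.8
-39 39 x [-6.9  0.4  7.7 13.2 17.7] y -1.6
-33 45 x [-8.9 -5.3 -0.3  7.9 10.5] y -0.7
-27 36 x [-11.7  -9.7  -5.8  -0.8   6.9] y 2.1
-21 39 x [-18.4 -13.9 -10.2  -5.7  -2.3] y -0.4
-15 45 x [-39.4 -21.7 -14.7  -8.8  -5.4] y -2.7
-9 83 x [-43.  -39.7 -32.3 -16.2  -9.5] y -1.7
-3 16 x [-40.2 -39.8 -20.4 -14.4 -10.4] y 8.0
```

View pics/s2.png

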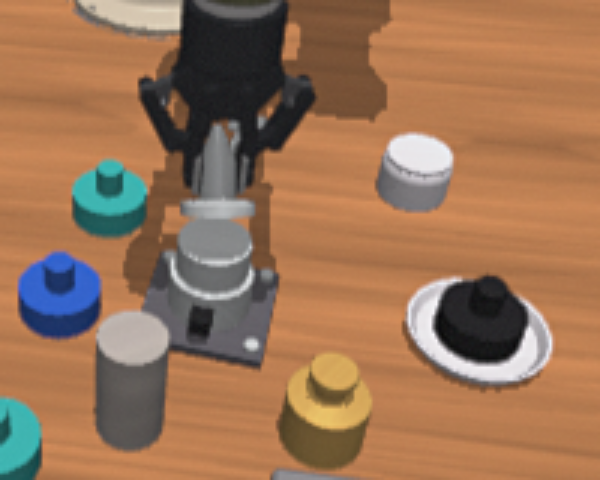

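The view shows the head held over the cell at (215,205) and the cap seated in the dish at (487,318). Now I'll lower the foot's edge onto the cell.

arm_command --commands "1 0 0 10 0; 1 0 0 15 0; 1 0 0 17 0; 1 0 0 19 0; 1 0 0 19 0" --squeeze 25

```text
time: 12.42
tcp_pos: [0.5661, 0.1021, 0.1135]
eef_rot: [-0.091, 0.996, -0.0, 0.001]
wrist_force: [-2.9, -0.5, 4.9]
grip_width: 0.0281
grasp_force: 61.5
```

arm_command --commands "1 -3 0 1 0; 1 -6 0 2 0; 1 -8 0 2.5 0; 1 -8 0 2.5 0" --squeeze 25

```text
time: 12.92
tcp_pos: [0.5735, 0.1033, 0.1121]
eef_rot: [-0.092, 0.996, -0.0, 0.0]
wrist_force: [-8.5, -1.6, 15.8]
grip_width: 0.0287
grasp_force: 63.3
```

```bash
python3 -c "
from tilt import *
go([.5745,.1046,.102]); meas('scene')"
```

```text
t 12.93 tcp [0.5735 0.1033 0.1121] shift [-1.2  1.1 10.1] turn 0 q [-0.02  0.55  1.39 -0.    1.21 -1.78] w 0.0287 F [-8.5 -1.6 15.8]
scene 450
-45 23 x [ 3.5  5.   8.6 12.5 18.8] y -1.9
-39 41 x [-10.6  -3.3   2.7   9.6  15. ] y -0.3
-33 42 x [-12.9  -8.2  -3.3   4.8   7.6] y 0.3
-27 36 x [-13.5 -11.7  -8.   -1.7   2.8] y 0.0
-21 30 x [-17.2 -14.  -10.9  -3.1  -2. ] y -2.3
-15 33 x [-18.8 -17.8 -13.6  -8.8  -7. ] y 0.0
-9 81 x [-40.6 -37.2 -26.5 -14.   -8.9] y -1.8
-3 38 x [-41.8 -40.  -35.9 -16.4 -14.1] y 0.7
21 5 x [-35.9 -33.4 -28.  -16.1 -13. ] y -0.8
27 83 x [-34.8 -32.7 -22.8 -12.5  -9.6] y -0.6
33 19 x [-34.6 -34.  -32.3 -31.1 -30.5] y -0.1
39 19 x [-35.8 -34.8 -31.9 -30.4 -29.8] y -0.1
```

arm_command --commands "1 -4 0 1.5 0; 1 -8 0 3 0; 1 -12 0 5 0; 1 -15 0 7 0; 1 -15 0 7 0" --squeeze 20

```text
time: 13.6
tcp_pos: [0.5889, 0.1061, 0.1049]
eef_rot: [-0.092, 0.996, -0.0, 0.001]
wrist_force: [-5.1, -0.2, 12.5]
grip_width: 0.0282
grasp_force: 65.8
```

```bash
python3 -c "
from tilt import *
go([.5745,.1046,.102]); meas('scene')"
```

```text
t 13.6 tcp [0.5889 0.1061 0.1049] shift [14.4  1.2  2.9] turn 0 q [-0.02  0.58  1.35 -0.    1.22 -1.77] w 0.0282 F [-5.1 -0.2 12.5]
scene 379
-45 22 x [-3.6 -3.1  0.   5.5  8.3] y -2.8
-39 36 x [-8.5 -7.3 -3.1  2.7  5.3] y -0.6
-33 33 x [-11.9  -8.7  -6.2  -1.1   0.9] y 0.8
-27 30 x [-12.7 -11.3  -9.5  -5.4  -2.4] y -2.4
-21 26 x [-13.8 -12.8 -10.4  -4.7  -3.6] y 3.0
-15 22 x [-13.5 -13.1 -10.9  -8.3  -4.7] y -1.5
-9 27 x [-15.7 -13.6 -11.6  -6.2  -3.2] y 0.0
-3 47 x [-30.5 -27.5 -14.   -9.3  -5.5] y -2.1
3 58 x [-32.6 -30.7 -26.1 -14.7  -8.5] y 1.6
9 15 x [-31.9 -31.7 -30.2 -27.5 -26.2] y -1.0
21 5 x [-18.7 -18.6 -18.5 -16.3 -15.7] y -0.5
27 20 x [-20.2 -18.8 -16.6 -14.8 -12. ] y 1.0
33 19 x [-19.3 -18.7 -16.9 -14.5 -13.9] y -2.1
39 19 x [-19.8 -19.  -16.3 -14.7 -14.4] y 0.6
```

arm_command --commands "1 0 0 -8 0; 1 7 0.5 -8 0; 1 14.5 1 -8 0; 1 14.5 1 -8 0; 1 14.5 1 -4 0"

```text
time: 14.28
tcp_pos: [0.5743, 0.1046, 0.1068]
eef_rot: [-0.091, 0.996, -0.0, 0.0]
wrist_force: [0.4, -0.6, -3.2]
grip_width: 0.0284
grasp_force: 64.0
```

arm_command --commands "1 0 0 2 0; 1 0 0 4 0; 1 0 0 5.5 0; 1 0 0 7 0; 1 0 0 7 0"

```text
time: 14.9
tcp_pos: [0.5767, 0.1048, 0.1036]
eef_rot: [-0.091, 0.996, -0.0, 0.004]
wrist_force: [0.7, 1.6, 21.9]
grip_width: 0.0282
grasp_force: 67.5
```

```bash
python3 -c "
from tilt import *
go([.5745,.1046,.102]); meas('scene')"
```

```text
t 14.9 tcp [0.5767 0.1048 0.1036] shift [2.2 0.2 1.6] turn 0 q [-0.02  0.56  1.39  0.    1.18 -1.78] w 0.0282 F [ 0.7  1.6 21.9]
scene 412
-45 21 x [-5.2 -4.5 -1.   3.4  5.6] y -1.3
-39 34 x [-9.6 -7.6 -4.1  2.1  3.9] y -1.2
-33 38 x [-12.3 -10.9  -7.9   1.9   9.8] y 1.2
-27 22 x [-11.8 -11.4  -9.5  -6.3  -1.1] y 0.7
-21 25 x [-12.4 -12.   -9.6  -5.6  -2.1] y -0.3
-15 29 x [-12.9 -12.3  -9.2  -5.1   0. ] y -2.0
-9 23 x [-14.8 -14.  -11.6  -7.3  -5.3] y 0.4
-3 34 x [-27.9 -21.1 -12.7  -8.6  -7.3] y 0.0
3 66 x [-31.9 -29.5 -22.4 -12.   -8.6] y -0.2
9 17 x [-31.3 -30.4 -29.5 -25.8 -25.4] y -0.2
15 19 x [-30.7 -29.5 -26.8 -23.8 -22. ] y -3.9
21 27 x [-31.5 -30.3 -28.1 -23.5 -20.6] y 1.3
27 19 x [-30.3 -29.9 -28.1 -26.6 -24.4] y -3.2
33 20 x [-31.2 -29.8 -28.4 -26.7 -25.5] y -0.3
39 18 x [-30.6 -29.7 -28.4 -26.6 -24.9] y 1.2
```

arm_command --commands "1 1 0 -2 0; 0.2 1 0 -2 0; -0.2 1 0 -2 0; -0.2 1 0 -2 0; -0.2 1 0 -2 0"

```text
time: 15.58
tcp_pos: [0.5731, 0.1044, 0.1016]
eef_rot: [-0.091, 0.996, 0.0, -0.0]
wrist_force: [-0.3, 0.3, 0.0]
grip_width: 0.0513
grasp_force: 0.0
```

arm_command --commands "-0.4 0 0 -15 0; -0.4 0 0 -40 0; -0.6 0 0 -80 0; -0.6 0 0 -120 0; -0.6 0 0 -120 0"

```text
time: 16.2
tcp_pos: [0.5743, 0.1045, 0.2261]
eef_rot: [-0.092, 0.996, -0.0, 0.004]
wrist_force: [0.2, -0.3, -1.0]
grip_width: 0.0684
grasp_force: 0.0
```

```bash
python3 - <<'E'
from h import *
go([.5745,.1046,.102])
for n in("top","scene","wrist"):
    col,P,c=cap(n); z=P[...,2]; m0=np.hypot(P[...,0]-.5745,P[...,1]-.1046)<.045
    for lo,hi in((.091,.1),(.100,.125),(.125,.14),(.14,.15),(.15,.165)):
        q=P[m0&(z>lo)&(z<hi)]
        if len(q)>3: print(n,lo,len(q),(np.array(cv2.minEnclosingCircle(q[:,:2].astype(np.float32))[0])).round(4),np.median(q,0).round(4),"zmax",q[:,2].max().round(4))
    if n=="top":
        q=P[m0&(z>.092)&(z<.0985)]; a=np.linalg.lstsq(np.c_[q[:,:2]-q[:,:2].mean(0),np.ones(len(q))],q[:,2],rcond=None)[0]; print("foot slope",a.round(3))
        q=P[(z>.055)&(z<.08)&(np.hypot(P[...,0]-.57,P[...,1]-.333)<.04)]; print("capknob",np.median(q,0))
cv2.imwrite("pics/s3.png",cv2.resize(cap("scene")[0][130:290,220:420,::-1],None,fx=3,fy=3))
E
```

```text
t 16.2 tcp [0.5743 0.1045 0.2261] shift [  0.7   0.3 124.1] turn 0 q [-0.02  0.44  1.22 -0.    1.48 -1.78] w 0.0684 F [ 0.2 -0.3 -1. ]
top 0.091 42 [0.5578 0.1229] [0.5616 0.1207 0.096 ] zmax 0.0999
top 0.1 4 [0.5622 0.1225] [0.5586 0.12   0.1008] zmax 0.1029
top 0.125 5 [0.5648 0.1118] [0.5651 0.1109 0.1322] zmax 0.1382
foot slope [ 0.125 -0.15   0.096]
capknob [0.56828064 0.33164388 0.0630027 ]
scene 0.091 214 [0.5769 0.1044] [0.5891 0.1043 0.0946] zmax 0.0997
scene 0.1 98 [0.5795 0.1037] [0.5892 0.1036 0.1131] zmax 0.1249
scene 0.125 75 [0.58   0.1045] [0.587  0.1038 0.1322] zmax 0.1399
scene 0.14 33 [0.5805 0.1034] [0.5826 0.1042 0.144 ] zmax 0.1497
scene 0.15 16 [0.5803 0.1038] [0.5798 0.1037 0.153 ] zmax 0.1576
wrist 0.091 1593 [0.5772 0.1038] [0.5673 0.1006 0.0972] zmax 0.0999
wrist 0.1 173 [0.5759 0.1047] [0.5639 0.1013 0.1135] zmax 0.125
wrist 0.125 391 [0.5769 0.1041] [0.5681 0.1016 0.1342] zmax 0.14
wrist 0.14 272 [0.5769 0.1041] [0.5714 0.1026 0.1446] zmax 0.15
wrist 0.15 207 [0.577 0.104] [0.5749 0.1037 0.1554] zmax 0.1593
```

View pics/s3.png

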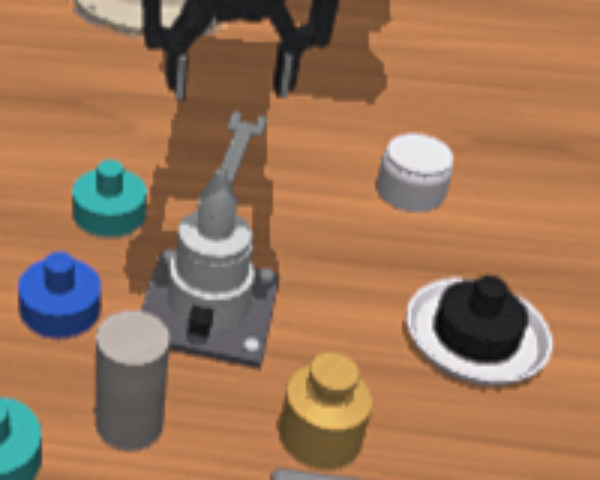

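The view shows the head upright on the cell at (215,215), about 2.5 mm off centre with its tip directly above the foot. The cap sits in the dish at (487,318), and the gripper is clear.

```bash
python3 -c "
from h import *
print(finish_job())"
```

```text
the job is handed in; nothing more can be done
None
```

The job is handed in, though no verdict came back: by my last measurements the cap sits knob up in the dish about 2 mm off centre, and the cone head stands point up on the load cell about 2.5 mm off centre, with 16 s used and no other items disturbed.

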